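# Tighten the sunk clamp screw with the T-handled key

### The arm

A 6-joint arm with a two-finger parallel gripper is mounted at the origin on a cart in front of the work surface, level with it; the furniture and walls round the work are solid. World frame = base frame: x ahead of the robot, y to its left, z up, the work surface at z = 0. Lengths are in m, angles in rad, forces in N, time in s.
With the tool pointing down it reaches from about 0.275 to 0.825 m from the base axis. Payload 5.2 kg.
Tool frame: the origin (TCP) lies on the front face of the gripper's body, between the roots of the fingers; the fingertips stand 84 mm ahead of it and the grasp point (between the pads) lies robot.grip_point_offset ahead of it (robot.grip_point_offset is the distance from the TCP to the grasp point, in m); z points along the fingers, y is the direction in which the jaws open and shut (so a half turn about z gives the same grasp; the last joint's range is limited). The gripper opens to 93 mm and grips with 3 to 60 N. Pads are 15 mm wide; open, the fingers measure 128 mm over their backs; the gripper's body (75 mm by 188 mm) begins 65 mm behind the grasp point.
Start: joints at [-1.399, 0.259, 1.535, -0, 1.348, -0.203], TCP at [0.201, -0.512, 0.303] pointing down, gripper open.
Joint ranges: [-3.14, 3.14], [-0.91, 2.08], [0.19, 2.58], [-1.22, 4.36], [0.22, 2.71], [-3.12, 3.12]. Speed limits (rad/s): [2.57, 2.57, 3.14, 3.14, 3.14, 3.14].

### API

Orientations are given as a unit quaternion [w, x, y, z].
In Python, from rig import robot, eyes gives the robot as it stands. The module is installed in compiled form; this text tells all that it offers.
- The arm moves only by the tool jog_arm, never from a script. Its arguments are lists of equal length, an entry for each row: "translation": the shift along the tool's x, y, z in m, a list of three; "delta_rot": the turn, a rotation vector about the tool's x, y, z in rad, a list of three; "jaw": the gripper command: -1 is shut, 1 is fully open, values between are in proportion. A call has 1 to 20 rows; each row is the pose to reach, as a shift and turn from the pose commanded when the call began, along the tool's axes at that moment; what a row does not reach only later rows make up. A row lasts 1/12 s, in which the tool goes at most 41.7 mm and 7.16 degrees, less where a joint would pass 70% of its speed; a pose out of reach is approached as far as the arm can. A call with a gripper value outside its range is refused whole. The fingers move at their own pace and stop on an object; the grip force is fixed at half the most. Time passes only in rows, so rows that repeat a pose let the fingers close. It gives the time, the measured TCP pose, the force and the opening at its end, in the units of the state.
- robot.get_state(): the state, without advancing time (a new reading comes with each control period).
- eyes.capture(name): name is "scene" or "side" or "wrist"; returns (picture, depth): 420x560x3 uint8, red, green, blue; 420x560 float32, m along the optical axis (not along the pixel's ray), 0 where there is no reading.
- eyes.calibration(name): a dict with "fx", "fy", "cx", "cy" (pixels), "pose" (4x4, takes a point from camera to world coordinates). Camera axes: x right, y down, z forward; pixel columns grow to the right and rows downward; lengths in m; the calibration is good to about 2 mm. A picture is of the moment at which its call begins: read the wrist's pose just before it. calibration takes no time and is no camera call; for the wrist camera it gives the pose at the moment of the call.
- robot.job_done(): hands the job in, once; it reports no verdict.
The state is a dict: "time": time; "joints": joint angles; "dq": joint speeds; "joint_torque": joint torques, N m; "tool_pos": TCP position; "eef_rot": TCP orientation; "contact_force": force on the tool from outside, world axes, zero at the start; "ft_torque": the same for the moment, N m; "width": opening from 0.0 (shut) to 1.0 (fully open).
Only numpy, scipy, OpenCV 4.12 (cv2) and the standard library are available. Lean on these libraries where they do the work, as an engineer would, in place of code of your own. Each camera call takes 0.05 s, during which the arm holds its last target.

### The job

Clamp the brass dop in its fixture: lift the blue-handled T-key out of the wooden key stand, drop its blade into the slot of the brass screw at the bottom of the fixture's round well, and turn the screw clockwise as seen from above as far as it will go (less than a sixth of a turn). Then let go and leave the blue key standing in the screw; leave the yellow key in its place in the stand.

Things in the scene. Friction and masses are not known exactly. Their poses are not given: they have to be found in the camera images.
- blue_key_handle (a point): Centre of the blue handle bar of the right T-key (loose, 0.14 kg): bar 70 long (x) x 15 wide (y) x 22 mm high, z up; grasp across y. Below it a 12 mm stem, a 26 mm round collar 63 to 91 mm down, then a blade 24 wide (along x) and 6 mm thick that ends 105 mm down. Stands blade down in one of two holes, 34 mm deep, of a fixed wooden stand 66 x 190 x 45 mm; lift 40 mm to free it.
- yellow_key_handle (a point): Centre of the yellow handle of the other T-key, same size and axes, in the other hole of the stand 116 mm away, its handle roughly in line with the blue one; the two keys may change places. Its round foot does not fit the screw; leave it alone.
- screw_slot (a point): Centre of the slot floor on the screw's axis; x along slot, z up, turns with the screw. Slot 11 wide, 10 mm deep between two brass lugs with roof-shaped tops. With the key seated, blade on the floor, its handle centre is 105 mm above here, handle in line with slot; 0.2 rad play before it drives. Round well 40 mm inside, rim 38 mm above here. 75 mm away a fixed dop's top is 68 mm above here.
- screw_part (a joint): Turn of the clamp screw in rad: grows clockwise seen from above, starts between 0 and 0.25, stops at 1.0, where the sliding aluminium jaw meets the dop. It turns stiffly (about 0.06 N m) and stays where it is left. At 0 the slot is turned 0.5 rad anticlockwise (from above) from square across the long side of the grey base plate (166 x 96 mm).
Mind the look-alikes: they are no part of the job. What is shaped like the part that bears yellow_key_handle but green is not meant.

How it is judged:
By the outcome, as a careful person would: the job done as asked, in the order asked, and still so for the second after the job is handed in, with the robot touching nothing.
It also fails if it takes over 45 s, if anything falls off the work surface, if the arm or the gripper's body presses on something with over 40 N, if the wrist force passes 120 N, or if a joint passes its speed limit or range.

## Working session

There is one attempt and no reset: what is moved stays moved. The work goes in short steps, Python scripts to look and compute and a tool call to move; the robot and the scene stay as the last step left them, time stands still between calls to the robot, and variables do not carry over. Pictures are saved under pics/ and viewed, and the job is handed in when it is done.

Besides the shell and the picture viewer there is one more tool, called after "Request:" as name(argument=value, ...) on one line, values as JSON. jog_arm: Moves the arm, as the interface text tells. Its arguments: {"type":"object","properties":{"translation":{"type":"array"},"delta_rot":{"type":"array"},"jaw":{"type":"array"}},"required":["translation","delta_rot","jaw"]}

```bash
mkdir -p pics
python3 - <<'E'
from rig import robot, eyes
import cv2,numpy as np
print(robot.get_state(), robot.grip_point_offset)
for n in ["scene","side"]:
    p,d=eyes.capture(n); cv2.imwrite(f"pics/{n}0.png",p[:,:,::-1]); np.savez(f"{n}0.npz",p=p,d=d,**eyes.calibration(n)); print(n,eyes.calibration(n))
E
```

```text
{'time': 0.0, 'joints': array([-1.39880052e+00,  2.59363245e-01,  1.53604952e+00, -2.52403412e-05,
        1.34799256e+00, -2.02793046e-01]), 'dq': array([-1.24809428e-04,  1.40265511e-04, -6.38725329e-04,  9.76018797e-05,
        5.74115838e-04, -1.64595679e-03]), 'joint_torque': array([-1.13360798e-03, -4.37314904e+01, -2.84001321e+01,  7.17296381e-02,
        4.14097973e-02, -1.54450399e-04]), 'tool_pos': array([ 0.20129386, -0.51142998,  0.30192014]), 'eef_rot': array([-9.06416985e-04,  9.82492062e-01,  1.86302247e-01,  1.65152446e-06]), 'contact_force': array([ 0.0590886 ,  0.29211949, -0.19258989]), 'ft_torque': array([-0.05913854, -0.00200379, -0.02440019]), 'width': 1.0020483870979353} 0.0653
scene {'fx': 508.4143003544902, 'fy': 508.4143003544902, 'cx': 278.21055287198817, 'cy': 206.92964435140584, 'pose': array([[-0.74024131, -0.49125699,  0.45903091,  0.01044006],
       [-0.67233725,  0.53850146, -0.50791613,  0.55842213],
       [ 0.00232853, -0.68460408, -0.7289114 ,  0.86683602],
       [ 0.        ,  0.        ,  0.        ,  1.        ]])}
side {'fx': 490.27135496155006, 'fy': 490.27135496155006, 'cx': 279.283999133382, 'cy': 203.6451566295319, 'pose': array([[-0.99962881,  0.0168238 ,  0.02142902,  0.50293518],
       [-0.01279074,  0.40467197, -0.91437246,  0.8506056 ],
       [-0.02405495, -0.91430714, -0.40430657,  0.46360693],
       [ 0.        ,  0.        ,  0.        ,  1.        ]])}
```

View pics/scene0.png

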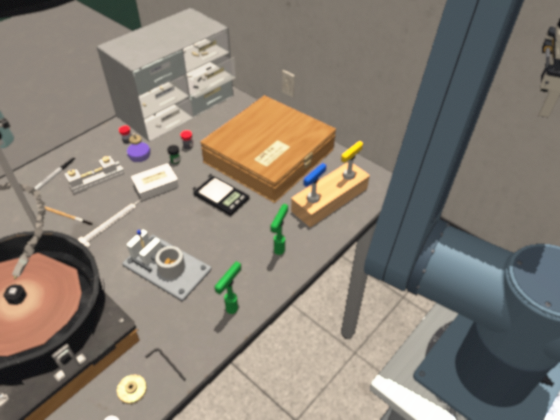

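View pics/side0.png

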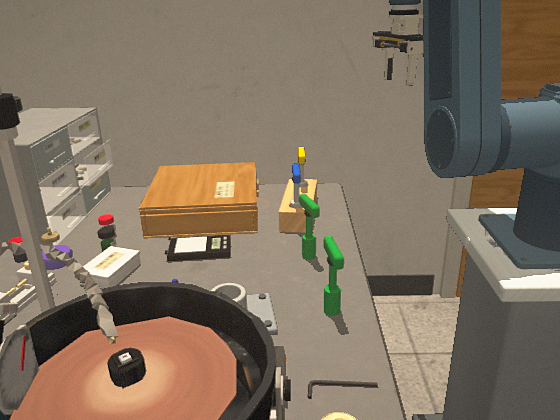

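The scene view has the blue handle at (315,175), the yellow handle at (352,150), the stand at (330,193), and the fixture well at (169,260) with green look-alikes at (279,225) and (229,285). In the side view the blue handle is at (296,173).

```bash
cat > h.py <<'E'
import numpy as np,cv2
def load(n): return np.load(n+".npz")
def pts(z,mask):
    v,u=np.nonzero(mask&(z['d']>0)); d=z['d'][v,u]
    c=np.stack([(u-z['cx'])/z['fx']*d,(v-z['cy'])/z['fy']*d,d,np.ones_like(d)])
    return (z['pose']@c)[:3].T,u,v
def ray(z,u,v,h):
    r=z['pose'][:3,:3]@np.array([(u-z['cx'])/z['fx'],(v-z['cy'])/z['fy'],1]); o=z['pose'][:3,3]
    return o+r*(h-o[2])/r[2]
E
python3 - <<'E'
from h import *
for n in ["scene0","side0"]:
    z=load(n); hsv=cv2.cvtColor(z['p'],cv2.COLOR_RGB2HSV)
    for c,lo,hi in [("blue",(105,150,60),(130,255,255)),("yellow",(22,170,120),(32,255,255)),("green",(55,150,50),(85,255,255))]:
        m=cv2.inRange(hsv,lo,hi)
        k,l,s,ce=cv2.connectedComponentsWithStats(m)
        for i in range(1,k):
            if s[i,4]<50: continue
            P,u,v=pts(z,l==i); 
            print(n,c,s[i],P.min(0).round(3),P.max(0).round(3))
            T=P[P[:,2]>P[:,2].max()-0.008]; q=T[:,:2]-T[:,:2].mean(0); w,V=np.linalg.eigh(q.T@q); a=V[:,1]
            r=q@a; print("   top mean",T.mean(0).round(4),"ang",np.arctan2(a[1],a[0]).round(3), "len",np.ptp(r).round(3), 'mid',(T[:,:2].mean(0)+a*(r.max()+r.min())/2).round(4))
z=load("scene0"); P,u,v=pts(z,np.ones((420,560),bool))
s=(u>115)&(u<220)&(v>220)&(v<300); 
# base plate / rim heights
Z=P[s,2]; print(np.histogram(Z,bins=np.arange(0,0.12,0.005)))
im=cv2.resize(z['p'][215:305,110:225,::-1],None,fx=6,fy=6,interpolation=cv2.INTER_CUBIC); cv2.imwrite("pics/fix0.png",im)
im=cv2.resize(z['p'][130:230,270:390,::-1],None,fx=6,fy=6,interpolation=cv2.INTER_CUBIC); cv2.imwrite("pics/stand0.png",im)
E
```

```text
scene0 blue [305 164  20  21 181] [ 0.48  -0.117  0.107] [ 0.494 -0.053  0.13 ]
   top mean [ 0.4867 -0.0835  0.1259] ang 1.613 len 0.065 mid [ 0.4868 -0.0851]
scene0 yellow [342 141  21  21 187] [ 0.467 -0.234  0.111] [ 0.482 -0.168  0.131]
   top mean [ 0.4739 -0.2004  0.1264] ang 1.57 len 0.066 mid [ 0.4739 -0.2009]
scene0 green [272 205  15  49 346] [0.451 0.022 0.003] [0.48  0.081 0.119]
   top mean [0.4646 0.0533 0.1154] ang 1.919 len 0.062 mid [0.4653 0.0514]
scene0 green [216 263  24  50 464] [0.426 0.19  0.001] [0.448 0.253 0.119]
   top mean [0.4366 0.2222 0.1151] ang 1.738 len 0.064 mid [0.4368 0.2213]
side0 blue [292 163   8  14  86] [ 0.483 -0.119  0.115] [ 0.497 -0.054  0.128]
   top mean [ 0.4901 -0.0823  0.1258] ang 1.598 len 0.065 mid [ 0.4902 -0.0864]
side0 yellow [298 147   7  17 103] [ 0.469 -0.234  0.107] [ 0.483 -0.166  0.128]
   top mean [ 0.4762 -0.1953  0.1255] ang 1.587 len 0.067 mid [ 0.4763 -0.2011]
side0 green [300 194  19  15 107] [0.454 0.019 0.112] [0.484 0.082 0.117]
   top mean [0.4692 0.053  0.1151] ang 1.933 len 0.066 mid [0.4701 0.0507]
side0 green [324 236  19  24 212] [0.431 0.188 0.11 ] [0.452 0.253 0.117]
   top mean [0.4414 0.2236 0.1149] ang 1.753 len 0.066 mid [0.4419 0.221 ]
(array([2627,  843,  903,  181,  183,  158,  156,  137,  217,  328,  138,
          3,    3,    4,    2,   15,    7,    0,    0,    2,    7,    7,
         18]), array([0.   , 0.005, 0.01 , 0.015, 0.02 , 0.025, 0.03 , 0.035, 0.04 ,
       0.045, 0.05 , 0.055, 0.06 , 0.065, 0.07 , 0.075, 0.08 , 0.085,
       0.09 , 0.095, 0.1  , 0.105, 0.11 , 0.115]))
```

```bash
echo
```

```text
(no output)
```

View pics/fix0.png

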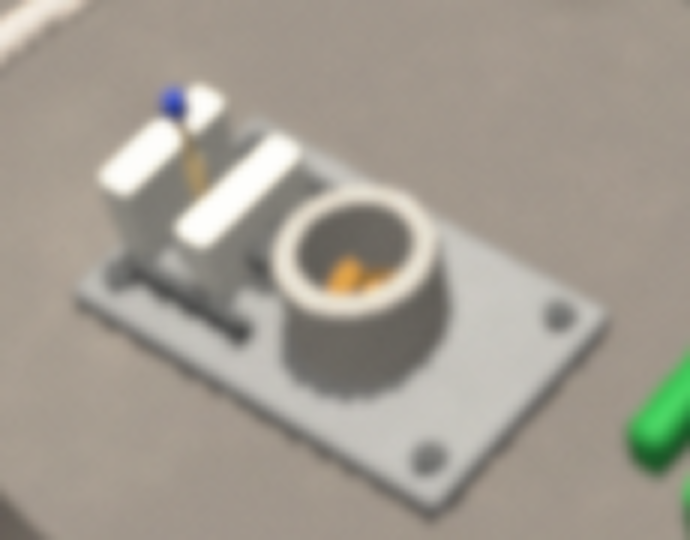

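View pics/stand0.png

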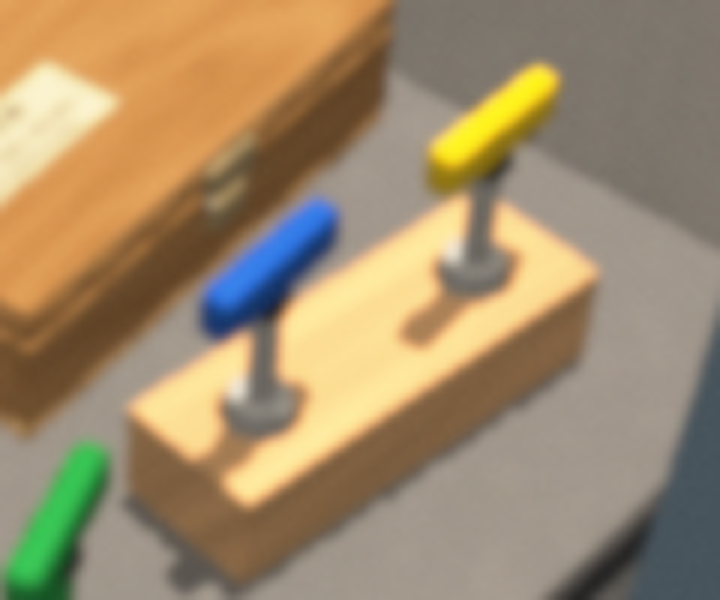

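Run:
```python
from h import *
z=load("scene0"); P,u,v=pts(z,np.ones((420,560),bool))
hsv=cv2.cvtColor(z['p'],cv2.COLOR_RGB2HSV)
s=(u>153)&(u<186)&(v>243)&(v<270)&(P[:,2]>0.043)&(P[:,2]<0.06)
R=P[s]; print("rim z pctl",np.percentile(R[:,2],[10,50,90]), s.sum())
c,r=cv2.minEnclosingCircle(R[:,:2].astype(np.float32)); print(c,r, R[:,:2].min(0),R[:,:2].max(0))
s=(u>115)&(u<215)&(v>225)&(v<305)&(P[:,2]>0.006)&(P[:,2]<0.016)
print("plate z",np.median(P[s,2]))
rr=cv2.minAreaRect(P[s][:,:2].astype(np.float32)); print(rr, cv2.boxPoints(rr))
s=(u>350)&(u<400)&(v>0)&(P[:,2]<0.01)&(P[:,2]>-0.01)
for zz in ["scene0"]:
  t=(abs(P[:,2])<0.01)&(u>115)&(u<220)&(v>215)&(v<310); print("table z",np.median(P[t,2]))
# plate corners by ray
for (a,b) in [(75,292),(430,515),(608,310),(250,118)]:
    print(ray(z,110+a/6,215+b/6,0.012).round(4))
# box height etc near stand
for uu,vv in [(270,140),(330,200),(300,195)]:
    i=(u==uu)&(v==vv); print(uu,vv,P[i])
```

```text
rim z pctl [0.04489709 0.04899935 0.05132694] 303
(0.6076973676681519, 0.23958802223205566) 0.039894092828035355 [0.56796166 0.21016521] [0.64743302 0.26587368]
plate z 0.010167618674854273
((0.6115124225616455, 0.240274578332901), (0.16792666912078857, 0.09762667864561081), 9.822314262390137) [[0.5204526  0.2740488 ]
 [0.5371071  0.17785318]
 [0.7025722  0.20650035]
 [0.68591774 0.302696  ]]
table z 0.0004379662456381883
[0.6796 0.3019 0.012 ]
[0.5187 0.278  0.012 ]
[0.5369 0.1823 0.012 ]
[0.6977 0.2115 0.012 ]
270 140 [[ 0.67810602 -0.1494946   0.07057592]]
330 200 [[ 0.45617896 -0.10819901  0.04536303]]
300 195 [[ 0.51735891 -0.07617985  0.04350386]]
```

```bash
cat >> h.py <<'E'
from scipy.spatial.transform import Rotation as R_
def Rq(q): return R_.from_quat([q[1],q[2],q[3],q[0]])
def down(yaw): # tool z down, x at yaw
    c,s=np.cos(yaw),np.sin(yaw); return R_.from_matrix(np.array([[c,s,0],[s,-c,0],[0,0,-1]]))
def go(st,pos,yaw):
    R=Rq(st['eef_rot']); print("shift",R.inv().apply(np.array(pos)-st['tool_pos']).round(4),"rot",(R.inv()*down(yaw)).as_rotvec().round(4))
def show(st):
    R=Rq(st['eef_rot']).as_matrix(); print("t %.2f"%st['time'],"tcp",st['tool_pos'].round(4),"yaw",np.arctan2(R[1,0],R[0,0]).round(4),"tz",R[:,2].round(3),"F",st['contact_force'].round(1),"M",st['ft_torque'].round(2),"w",round(st['width'],3),'j',st['joints'].round(3))
E
python3 - <<'E'
from h import *
from rig import robot,eyes
st=robot.get_state(); show(st)
c=eyes.calibration("wrist"); R=Rq(st['eef_rot']).as_matrix()
print("cam in tool pos",R.T@(c['pose'][:3,3]-st['tool_pos']),"\n",(R.T@c['pose'][:3,:3]).round(3),c['fx'],c['cx'],c['cy'])
go(st,[0.57,0.235,0.30],1.6)
E
```

```text
t 0.10 tcp [ 0.2013 -0.5115  0.302 ] yaw 0.3748 tz [-0.     0.002 -1.   ] F [0.9 0.1 0.1] M [0.01 0.01 0.03] w 1.002 j [-1.399  0.259  1.536 -0.     1.348 -0.203]
cam in tool pos [ 0.06611476 -0.00095692 -0.08293512] 
 [[-0.001 -0.971 -0.238]
 [ 1.    -0.001 -0.   ]
 [ 0.    -0.238  0.971]] 325.1611946961255 271.5050961012586 207.13485695562255
shift [ 0.6164 -0.5596  0.0031] rot [-1.2000e-03 -1.2000e-03 -1.2252e+00]
```

Run:
```python
from h import *
for n in ["scene0","side0"]:
    z=load(n); P,u,v=pts(z,np.ones((420,560),bool))
    for x0 in np.arange(0.35,0.85,0.05):
        row=[]
        for y0 in np.arange(-0.3,0.5,0.05):
            s=(abs(P[:,0]-x0)<.025)&(abs(P[:,1]-y0)<.025)&(P[:,2]<0.6); row.append("%4d"%(np.percentile(P[s,2],98)*1000) if s.sum()>5 else "  --")
        print("%.2f"%x0," ".join(row))
    print()
```

```text
0.35 -732 -729   -1    0    0    0    0    1    1    1    0    1    1    1    2    2
0.40    2    2    3    3    3    3    3    3    3    3    3    3    3    3    4    3
0.45    4   48  127  117   46   46  105  117  113    3  117  116    3    6    4   17
0.50    3  126  128  120  127  126  114  115    3    3    3    4    3    3   70  145
0.55    2    2   63   66   69   69    3    3    3    2   14   48   11    3  149  150
0.60   73   73   73   73   73   73   14   14    3    3   50   51   12  148  149  132
0.65   73   73   73   74   74   73   17   17    3    3   39   77   21  151  131  169
0.70   72   73   73   73   73   73   18   18    3    3   14   52   42  152  186  182
0.75   72   73   74   73   73   73   17   17    3    3  525  540  547  369  337  152
0.80   73   73   74   73   74   72    3   29   29   29    7    7    8  370  304  152

0.35    0    1    0    1    1    0    0    0    0    0    0    0    0    0    0   --
0.40    1    1    1    1    1    1    1    1    1    1    1    1    1    3    4    1
0.45    1  126  126  123   45   38    1  116  114    1  116  115    1    5    2   16
0.50    2  127  127  125  127  126  114  115    1    1    1    1    1    2   69  150
0.55    1    2    2   66   70   70    1    1    1    1   13   49    8   --  148  149
0.60   71   72   72   72   72   71   14   14    1    1   50   51   --  149  148  131
0.65   72   72   72   72   72   71   16   16    1    1   --   80   --  150  133  167
0.70   72   72   72   72   72   71   17   16    1    1   --   --   --  151  186  182
0.75   72   72   72   72   72   71   17   16    1    2   --   --   --  369  375  151
0.80   71   72   72   72   72   71    2   28   28   28   --   --   --  210  333  152
```

Request:
jog_arm(translation=[[0.614,-0.493,0],[0.614,-0.493,0],[0.614,-0.493,0],[0.614,-0.493,0],[0.614,-0.493,0],[0.614,-0.493,0],[0.614,-0.493,0],[0.614,-0.493,0],[0.614,-0.493,0],[0.614,-0.493,0],[0.614,-0.493,0],[0.614,-0.493,0],[0.614,-0.493,0],[0.614,-0.493,0],[0.614,-0.493,0],[0.614,-0.493,0],[0.614,-0.493,0.06],[0.614,-0.493,0.112],[0.614,-0.493,0.112],[0.614,-0.493,0.112]], delta_rot=[[0,0,-1.225],[0,0,-1.225],[0,0,-1.225],[0,0,-1.225],[0,0,-1.225],[0,0,-1.225],[0,0,-1.225],[0,0,-1.225],[0,0,-1.225],[0,0,-1.225],[0,0,-1.225],[0,0,-1.225],[0,0,-1.225],[0,0,-1.225],[0,0,-1.225],[0,0,-1.225],[0,0,-1.225],[0,0,-1.225],[0,0,-1.225],[0,0,-1.225]], jaw=[1,1,1,1,1,1,1,1,1,1,1,1,1,1,1,1,1,1,1,1])

```text
time: 1.77
tool_pos: [0.5925, 0.1733, 0.1895]
eef_rot: [0.0, 0.696, 0.718, 0.0]
contact_force: [1.4, -1.1, 0.3]
width: 1.001
```

Run:
```python
from h import *
from rig import robot,eyes
st=robot.get_state(); show(st)
c=eyes.calibration("wrist"); p,d=eyes.capture("wrist"); cv2.imwrite("pics/w1.png",p[:,:,::-1]); np.savez("w1.npz",p=p,d=d,**c)
```

```text
t 1.77 tcp [0.5925 0.1733 0.1895] yaw 1.6006 tz [ 0. -0. -1.] F [ 1.4 -1.1  0.3] M [ 0.01 -0.08 -0.03] w 1.001 j [ 0.104  0.469  1.516 -0.     1.157  0.074]
```

View pics/w1.png

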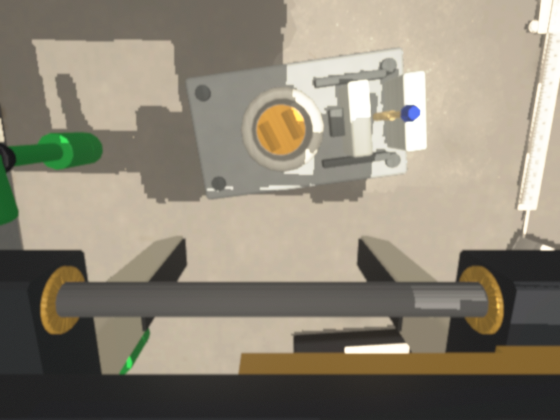

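The wrist view shows the well at (283,128) with the orange lugs and the slot between them, plus the dop in its jaw at (390,115).

Run:
```python
from h import *
z=load("w1"); p=z['p']
x0,y0=175,35
im=cv2.resize(p[y0:y0+175,x0:x0+265,::-1],None,fx=3,fy=3,interpolation=cv2.INTER_CUBIC); cv2.imwrite("pics/w1z.png",im)
im=cv2.resize(p[90:168,245:323,::-1],None,fx=7.5,fy=7.5,interpolation=cv2.INTER_CUBIC); cv2.imwrite("pics/w1y.png",im)
P,u,v=pts(z,np.ones((420,560),bool))
s=(u>235)&(u<330)&(v>80)&(v<175)
print("hist",np.histogram(P[s,2],bins=np.arange(0,0.06,0.004)))
r=s&(P[:,2]>0.044)&(P[:,2]<0.058)
print("rim z",np.median(P[r,2]),r.sum()); 
(a,b),ax,an=cv2.fitEllipse(cv2.convexHull(np.stack([u[r],v[r]],1).astype(np.int32))); print("outer ellipse px",a,b,ax,"center at rim",ray(z,a,b,0.05))
c,rad=cv2.minEnclosingCircle(P[r][:,:2].astype(np.float32)); print("circ",c,rad)
s=(u>180)&(u<415)&(v>40)&(v<205)&(P[:,2]>0.007)&(P[:,2]<0.017)
print("plate z",np.median(P[s,2])); rr=cv2.minAreaRect(P[s][:,:2].astype(np.float32)); print(rr)
hsv=cv2.cvtColor(p,cv2.COLOR_RGB2HSV)
m=cv2.inRange(hsv,(10,150,60),(25,255,255)); m[:85]=0;m[172:]=0;m[:,:240]=0;m[:,330:]=0
Q,uu,vv=pts(z,m>0); print("brass z",np.percentile(Q[:,2],[2,10,30,50,70,90,98]).round(4), Q[:,:2].mean(0), (uu.mean(),vv.mean()))
g=hsv[:,:,2]; 
for v_ in range(105,153,3): print(v_,g[v_,255:311:2])
```

```text
hist (array([   0,    0, 2984, 1586,  113,  317,  654,  112,   84,   91,   88,
        115, 2553,  111]), array([0.   , 0.004, 0.008, 0.012, 0.016, 0.02 , 0.024, 0.028, 0.032,
       0.036, 0.04 , 0.044, 0.048, 0.052, 0.056]))
rim z 0.050672197626888016 2779
outer ellipse px 281.859375 129.14413452148438 (82.42891693115234, 84.86021423339844) center at rim [0.59775545 0.23907889 0.05      ]
circ (0.5979228019714355, 0.2382553517818451) 0.02797902189195156
plate z 0.01111941298764807
((0.6125000715255737, 0.24057698249816895), (0.16586992144584656, 0.09618688374757767), 9.386935234069824)
brass z [0.0123 0.0129 0.0136 0.0143 0.0247 0.0268 0.0279] [0.59738089 0.23855845] (np.float64(280.0656416321703), np.float64(129.55292726197516))
105 [185 186 188 180 152 123 119 124 137 164 186 199 203 204 201 188 173 157
 149 143 140 139 165 230 253 255 255 254]
108 [183 180 163 132 118 130 171 201 213 218 220 221 222 220 218 218 213 208
 238 250 219 149 136 135 166 246 254 255]
111 [181 153 121 122 153 202 218 220 221 219 218 221 221 217 200 185 185 190
 196 249 255 254 194 136 131 156 244 254]
1
[... 845 characters left out ...]
210 208 180 171 173 183 190 190 204 219 218 218 218 213 214 215
 192 171 173 175 185 195 193 148 123 121]
138 [127 166 205 211 203 174 171 175 185 189 191 209 219 217 217 216 212 214
 212 185 179 191 201 209 183 129 122 123]
141 [129 135 184 208 211 197 174 172 176 188 189 193 213 218 216 217 214 212
 213 213 214 213 212 200 145 123 123 133]
144 [154 128 146 194 207 208 192 172 173 180 189 190 197 216 217 215 216 213
 212 214 214 213 200 155 126 123 125 159]
147 [180 147 129 143 178 204 209 187 172 174 183 190 196 210 218 215 215 215
 211 211 211 191 143 125 123 128 159 183]
150 [184 180 152 131 131 157 188 200 180 180 193 207 210 212 215 216 214 215
 209 192 162 133 125 124 132 211 253 228]
```

View pics/w1y.png

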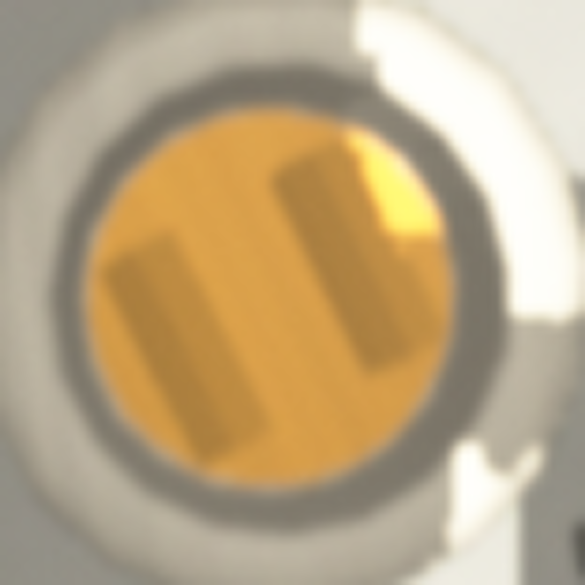

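Run:
```python
from h import *
z=load("w1"); 
f=lambda a,b,h: ray(z,245+(a+.5)/7.5-.5,90+(b+.5)/7.5-.5,h)[:2]
L=[f(178,235,.022),f(268,415,.022)]; R=[f(275,180,.022),f(372,375,.022)]
for e in (L,R,[f(105,270,.02),f(205,462,.02)]): d=e[0]-e[1]; print(np.array(e).round(4),np.arctan2(d[1],d[0]))
dirv=np.array([np.cos(2.06),np.sin(2.06)]); n=np.array([-dirv[1],dirv[0]])
print("gap",(np.mean(R,0)-np.mean(L,0))@n,"mid", (np.mean(R,0)+np.mean(L,0))/2)
print("disc centre", f(270,299,.012))
# inner rim circle: rim inner edge ellipse & outer
print("outer rim centre",f((281.86-245)*7.5,(129.14-90)*7.5,.05), "inner top?", f(278,300,.05))
P,u,v=pts(z,np.ones((420,560),bool))
r=(u>235)&(u<330)&(v>80)&(v<175)&(P[:,2]>0.047)&(P[:,2]<0.054)
from scipy.optimize import least_squares
Q=P[r][:,:2]; h=cv2.convexHull(Q.astype(np.float32))[:,0]
s=least_squares(lambda q: np.hypot(h[:,0]-q[0],h[:,1]-q[1])-q[2],[.597,.238,.028],loss='soft_l1',f_scale=.001); print("circle fit",s.x)
```

```text
[[0.5883 0.2447]
 [0.5979 0.2274]] 2.0754570010857387
[[0.5978 0.2502]
 [0.6082 0.2316]] 2.082910789151682
[[0.5811 0.2411]
 [0.5917 0.2223]] 2.085412422751066
gap -0.011016209159086228 mid [0.59803846 0.23844822]
disc centre [0.59794771 0.23869808]
outer rim centre [0.59745748 0.23935314] inner top? [0.59761519 0.23880133]
circle fit [0.59780664 0.23825036 0.02756985]
```

Request:
jog_arm(translation=[[-0.256,-0.112,-0.056],[-0.256,-0.112,-0.056],[-0.256,-0.112,-0.056],[-0.256,-0.112,-0.056],[-0.256,-0.112,-0.056],[-0.256,-0.112,-0.056],[-0.256,-0.112,-0.056],[-0.256,-0.112,-0.056],[-0.256,-0.112,-0.056],[-0.256,-0.112,-0.056]], delta_rot=[[0,0,0],[0,0,0],[0,0,0],[0,0,0],[0,0,0],[0,0,0],[0,0,0],[0,0,0],[0,0,0],[0,0,0]], jaw=[1,1,1,1,1,1,1,1,1,1])

```text
time: 2.65
tool_pos: [0.4875, -0.0874, 0.2468]
eef_rot: [-0.0, 0.697, 0.717, 0.0]
contact_force: [0.1, -0.4, 0.7]
width: 1.0
```

Run:
```python
from h import *
from rig import robot,eyes
st=robot.get_state(); show(st)
c=eyes.calibration("wrist"); p,d=eyes.capture("wrist"); cv2.imwrite("pics/w2.png",p[:,:,::-1]); np.savez("w2.npz",p=p,d=d,**c)
z=load("w2"); hsv=cv2.cvtColor(p,cv2.COLOR_RGB2HSV)
for cn,lo,hi in [("blue",(105,150,60),(130,255,255)),("yellow",(24,170,120),(32,255,255))]:
    m=cv2.inRange(hsv,lo,hi); k,l,s,ce=cv2.connectedComponentsWithStats(m)
    for i in range(1,k):
        if s[i,4]<100: continue
        P,u,v=pts(z,l==i); t=P[:,2]>np.percentile(P[:,2],90)-.004; print(cn,s[i],np.percentile(P[:,2],[5,50,95]).round(4)); rr=cv2.minAreaRect(P[t][:,:2].astype(np.float32)); print(rr)
        # ray version, top face z 0.127
        w=np.array([ray(z,a,b,.127)[:2] for a,b in zip(u[t],v[t])]).astype(np.float32); print(" ray",cv2.minAreaRect(w))
```

```text
t 2.65 tcp [ 0.4875 -0.0874  0.2468] yaw 1.5986 tz [-0.     0.001 -1.   ] F [ 0.1 -0.4  0.7] M [-0.02 -0.07  0.03] w 1.0 j [-4.030e-01  2.080e-01  1.746e+00  1.000e-03  1.188e+00 -4.310e-01]
blue [267 238  16  41 627] [0.1265 0.1277 0.1288]
((0.4902150332927704, -0.10506045818328857), (0.010180121287703514, 0.029267797246575356), 1.796270489692688)
 ray ((0.4902421832084656, -0.105340875685215), (0.010137141682207584, 0.02856510505080223), 1.5657949447631836)
yellow [243 341  18  12 203] [0.1253 0.127  0.1285]
((0.4756712019443512, -0.17374713718891144), (0.012332017533481121, 0.009240022860467434), 3.039963483810425)
 ray ((0.47570422291755676, -0.17342621088027954), (0.012278358452022076, 0.009059865027666092), 1.5704363584518433)
```

View pics/w2.png

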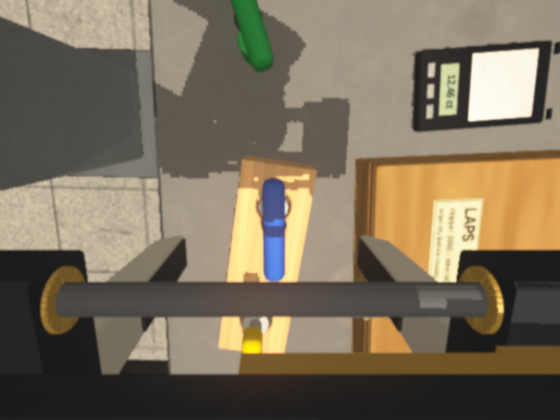

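The blue handle runs from about (273,178) to (275,280), and the mask was split by a shadow. I'll re-measure it with a looser mask.

Run:
```python
from h import *
z=load("w2"); p=z['p']; hsv=cv2.cvtColor(p,cv2.COLOR_RGB2HSV)
m=cv2.inRange(hsv,(105,120,25),(130,255,255)); m[:150]=0; m[300:]=0; m[:,:230]=0; m[:,320:]=0
P,u,v=pts(z,m>0); t=(P[:,2]>.1235); print(t.sum(),u[t].min(),u[t].max(),v[t].min(),v[t].max(),np.percentile(P[t,2],[5,50,95]))
rr=cv2.minAreaRect(P[t][:,:2].astype(np.float32)); print(rr)
w=np.array([ray(z,a,b,.127)[:2] for a,b in zip(u[t],v[t])]).astype(np.float32); print(cv2.minAreaRect(w)); q=w-w.mean(0); e,V=np.linalg.eigh(q.T@q); print(np.arctan2(V[1,1],V[0,1]))
from scipy.stats import linregress
mids=[]
for vv in range(v[t].min()+4,v[t].max()-4):
    s=t&(v==vv)
    if s.sum()>3: mids.append(ray(z,u[s].mean(),vv,.127)[:2])
mids=np.array(mids); l=linregress(mids[:,1],mids[:,0]); print("slope dx/dy",l.slope,"angle",np.pi/2-np.arctan(l.slope),"x at -0.085",l.intercept-l.slope*.085)
```

```text
1228 264 283 182 279 [0.12586658 0.1275296  0.12876438]
((0.48911967873573303, -0.08742637932300568), (0.012441296130418777, 0.06642215698957443), 2.0006344318389893)
((0.48907339572906494, -0.0871538370847702), (0.012340405955910683, 0.0665120780467987), 2.041032552719116)
1.6051613
slope dx/dy -0.033097193182415496 angle 1.6038814427587087 x at -0.085 0.48930839596524806
```

Request:
jog_arm(translation=[[0.0,0.002,0.03],[0.0,0.002,0.055],[0.0,0.002,0.066],[0.0,0.002,0.066],[0.0,0.002,0.066]], delta_rot=[[0,0,-0.005],[0,0,-0.005],[0,0,-0.005],[0,0,-0.005],[0,0,-0.005]], jaw=[1,1,1,1,1])

```text
time: 3.12
tool_pos: [0.4896, -0.086, 0.1802]
eef_rot: [-0.001, 0.694, 0.72, -0.0]
contact_force: [0.9, -0.3, -0.8]
width: 1.0
```

Run:
```python
from h import *
from rig import robot,eyes
show(robot.get_state())
```

```text
t 3.12 tcp [ 0.4896 -0.086   0.1802] yaw 1.6071 tz [-0.002  0.001 -1.   ] F [ 0.9 -0.3 -0.8] M [-0.11 -0.03 -0.  ] w 1.0 j [-0.399  0.287  1.825  0.     1.031 -0.435]
```

Request:
jog_arm(translation=[[0,0,0],[0,0,0],[0,0,0],[0,0,0],[0,0,0],[0,0,0],[0,0,0],[0,0,0],[0,0,0],[0,0,0]], delta_rot=[[0,0,0],[0,0,0],[0,0,0],[0,0,0],[0,0,0],[0,0,0],[0,0,0],[0,0,0],[0,0,0],[0,0,0]], jaw=[-1,-1,-1,-1,-1,-1,-1,-1,-1,-1])

```text
time: 3.95
tool_pos: [0.4896, -0.0876, 0.181]
eef_rot: [-0.0, 0.695, 0.719, -0.0]
contact_force: [-0.3, 0.4, -1.3]
width: 0.333
```

Run:
```python
from h import *
from rig import robot,eyes
show(robot.get_state())
```

```text
t 3.95 tcp [ 0.4896 -0.0876  0.181 ] yaw 1.6047 tz [-0.  0. -1.] F [-0.3  0.4 -1.3] M [-0.03 -0.1  -0.01] w 0.333 j [-0.402  0.286  1.825 -0.     1.03  -0.436]
```

Request:
jog_arm(translation=[[0,0,0],[0,0,0],[0,0,0],[0,0,0],[0,0,0],[0,0,0]], delta_rot=[[0,0,0],[0,0,0],[0,0,0],[0,0,0],[0,0,0],[0,0,0]], jaw=[-1,-1,-1,-1,-1,-1])

```text
time: 4.45
tool_pos: [0.4896, -0.0875, 0.1809]
eef_rot: [-0.0, 0.695, 0.719, -0.0]
contact_force: [-0.0, -0.4, 0.6]
width: 0.183
```

Run:
```python
from h import *
from rig import robot,eyes
show(robot.get_state())
```

```text
t 4.45 tcp [ 0.4896 -0.0875  0.1809] yaw 1.6048 tz [-0.  0. -1.] F [-0.  -0.4  0.6] M [-0.04 -0.13  0.01] w 0.183 j [-0.401  0.286  1.825 -0.     1.031 -0.436]
```

Request:
jog_arm(translation=[[0,0,0],[0,0,0],[0,0,0],[0,0,-0.01],[0,0,-0.02],[0,0,-0.035],[0,0,-0.05],[0,0,-0.07],[0,0,-0.09],[0,0,-0.11],[0,0,-0.13],[0,0,-0.13]], delta_rot=[[0,0,0],[0,0,0],[0,0,0],[0,0,0],[0,0,0],[0,0,0],[0,0,0],[0,0,0],[0,0,0],[0,0,0],[0,0,0],[0,0,0]], jaw=[-1,-1,-1,-1,-1,-1,-1,-1,-1,-1,-1,-1])

```text
time: 5.45
tool_pos: [0.4912, -0.0881, 0.3162]
eef_rot: [0.004, 0.695, 0.719, 0.002]
contact_force: [0.6, -0.2, -0.3]
width: 0.182
```

Run:
```python
from h import *
from rig import robot,eyes
st=robot.get_state(); show(st)
for n in ["scene","wrist"]:
    c=eyes.calibration(n); p,d=eyes.capture(n); cv2.imwrite(f"pics/{n}3.png",p[:,:,::-1]); np.savez(f"{n}3.npz",p=p,d=d,**c)
go(st,[0.5979,0.2385,0.311],2.079)
```

```text
t 5.45 tcp [ 0.4912 -0.0881  0.3162] yaw 1.6049 tz [ 0.008 -0.003 -1.   ] F [ 0.6 -0.2 -0.3] M [-0.03 -0.18 -0.03] w 0.182 j [-0.401  0.153  1.636  0.     1.344 -0.435]
shift [0.3228 0.1177 0.0049] rot [ 0.0069  0.0055 -0.4741]
```

View pics/scene3.png

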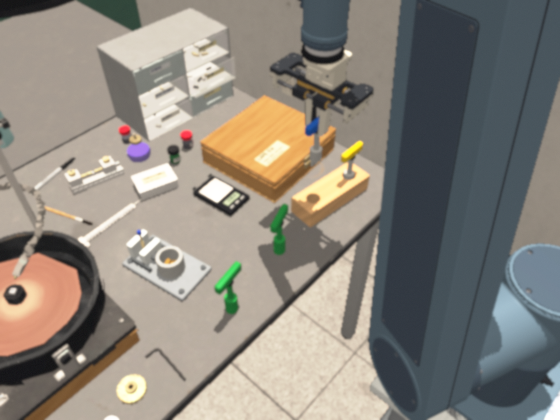

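View pics/wrist3.png

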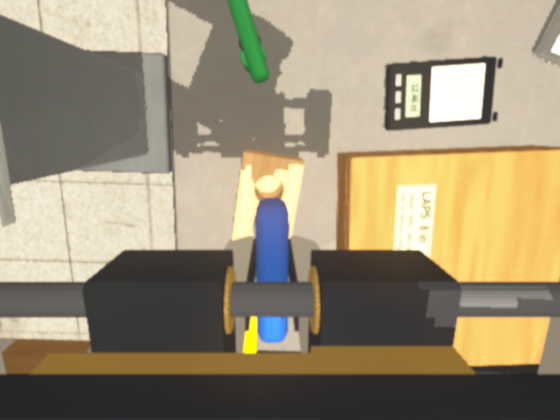

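The scene view shows the blue key hanging in the gripper at (315,140) with its hole empty and the yellow key still in place. The wrist view shows the handle held straight, from (272,200) to (272,342).

Request:
jog_arm(translation=[[0.02,0.007,0],[0.05,0.018,0],[0.085,0.031,0],[0.12,0.044,0],[0.155,0.057,0],[0.19,0.07,0],[0.225,0.083,0],[0.26,0.096,0],[0.29,0.107,0],[0.31,0.114,0],[0.322,0.119,0],[0.322,0.119,0],[0.322,0.119,0],[0.322,0.119,0]], delta_rot=[[0,0,-0.04],[0,0,-0.08],[0,0,-0.12],[0,0,-0.16],[0,0,-0.2],[0,0,-0.25],[0,0,-0.3],[0,0,-0.35],[0,0,-0.4],[0,0,-0.44],[0,0,-0.474],[0,0,-0.474],[0,0,-0.474],[0,0,-0.474]], jaw=[-1,-1,-1,-1,-1,-1,-1,-1,-1,-1,-1,-1,-1,-1])

```text
time: 6.72
tool_pos: [0.5973, 0.2371, 0.3103]
eef_rot: [-0.0, 0.507, 0.862, -0.001]
contact_force: [0.2, -0.1, -1.2]
width: 0.18
```

Run:
```python
from h import *
from rig import robot,eyes
st=robot.get_state(); show(st)
for n in ["scene","side","wrist"]:
    c=eyes.calibration(n); p,d=eyes.capture(n); cv2.imwrite(f"pics/{n}4.png",p[:,:,::-1]); np.savez(f"{n}4.npz",p=p,d=d,**c)
st=robot.get_state(); show(st)
go(st,[0.5979,0.2385,0.311],2.079)
```

```text
t 6.72 tcp [0.5973 0.2371 0.3103] yaw 2.0772 tz [-0.002 -0.001 -1.   ] F [ 0.2 -0.1 -1.2] M [-0.02 -0.09  0.03] w 0.18 j [ 2.050e-01  4.230e-01  1.281e+00 -1.000e-03  1.440e+00 -3.010e-01]
t 6.87 tcp [0.5976 0.2369 0.3111] yaw 2.0767 tz [-0. -0. -1.] F [ 0.6 -0.3 -0.8] M [ 0.02 -0.15  0.01] w 0.185 j [ 0.204  0.422  1.28  -0.     1.44  -0.302]
shift [0.0012 0.0011 0.0001] rot [-0.0002  0.0002 -0.0023]
```

View pics/scene4.png

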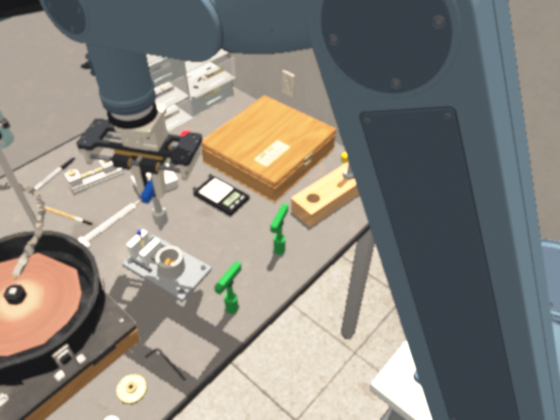

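View pics/side4.png

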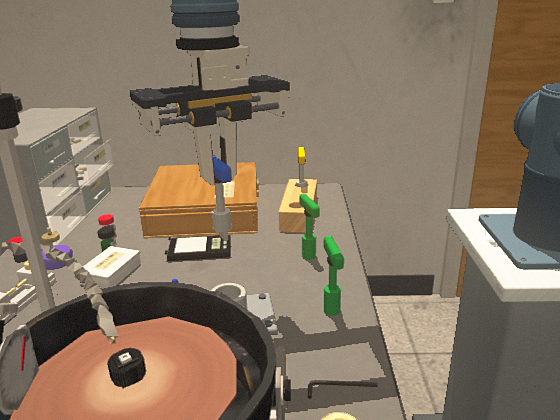

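View pics/wrist4.png

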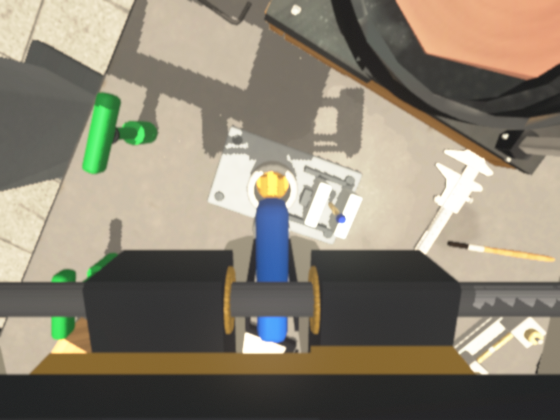

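The scene and side views show the key hanging upright over the fixture. In the wrist view the slot at (272,185) is in line with the handle, so I'll lower into the well.

Request:
jog_arm(translation=[[0.001,0.001,0.01],[0.001,0.001,0.025],[0.001,0.001,0.045],[0.001,0.001,0.065],[0.001,0.001,0.082],[0.001,0.001,0.095],[0.001,0.001,0.104],[0.001,0.001,0.104],[0.001,0.001,0.104]], delta_rot=[[0,0,0],[0,0,0],[0,0,0],[0,0,0],[0,0,0],[0,0,0],[0,0,0],[0,0,0],[0,0,0]], jaw=[-1,-1,-1,-1,-1,-1,-1,-1,-1])

```text
time: 7.62
tool_pos: [0.5979, 0.2394, 0.2067]
eef_rot: [-0.0, 0.507, 0.862, -0.0]
contact_force: [0.1, 0.6, -0.7]
width: 0.18
```

Run:
```python
from h import *
from rig import robot,eyes
st=robot.get_state(); show(st)
go(st,[0.5979,0.2385,0.1825],2.079)
```

```text
t 7.62 tcp [0.5979 0.2394 0.2067] yaw 2.0783 tz [-0.001 -0.    -1.   ] F [ 0.1  0.6 -0.7] M [-0.05 -0.1  -0.02] w 0.18 j [ 0.208  0.497  1.422  0.     1.223 -0.3  ]
shift [-0.0008 -0.0004  0.0242] rot [-0.0008 -0.0002 -0.0007]
```

Request:
jog_arm(translation=[[0,0,0.005],[0,0,0.01],[0,0,0.014],[0,0,0.018],[0,0,0.02],[0,0,0.02]], delta_rot=[[0,0,0],[0,0,0],[0,0,0],[0,0,0],[0,0,0],[0,0,0]], jaw=[-1,-1,-1,-1,-1,-1])

```text
time: 8.12
tool_pos: [0.5977, 0.2397, 0.1863]
eef_rot: [-0.0, 0.507, 0.862, -0.0]
contact_force: [-0.0, 0.2, -1.4]
width: 0.182
```

Run:
```python
from h import *
from rig import robot,eyes
st=robot.get_state(); show(st)
```

```text
t 8.12 tcp [0.5977 0.2397 0.1863] yaw 2.0788 tz [-0.001 -0.    -1.   ] F [-0.   0.2 -1.4] M [-0.02 -0.1   0.01] w 0.182 j [ 0.208  0.516  1.445  0.     1.182 -0.3  ]
```

Request:
jog_arm(translation=[[0,0,0.001],[0,0,0.002],[0,0,0.003],[0,0,0.003]], delta_rot=[[0,0,0],[0,0,0],[0,0,0],[0,0,0]], jaw=[-1,-1,-1,-1])

```text
time: 8.45
tool_pos: [0.598, 0.2397, 0.1839]
eef_rot: [-0.0, 0.507, 0.862, -0.0]
contact_force: [-0.2, 0.3, -1.3]
width: 0.183
```

Run:
```python
from h import *
from rig import robot,eyes
st=robot.get_state(); show(st)
for n in ["wrist","side"]:
    c=eyes.calibration(n); p,d=eyes.capture(n); cv2.imwrite(f"pics/{n}5.png",p[:,:,::-1]); np.savez(f"{n}5.npz",p=p,d=d,**c)
```

```text
t 8.45 tcp [0.598  0.2397 0.1839] yaw 2.0789 tz [-0. -0. -1.] F [-0.2  0.3 -1.3] M [-0.01 -0.09 -0.03] w 0.183 j [ 0.208  0.518  1.447  0.     1.176 -0.3  ]
```

View pics/wrist5.png

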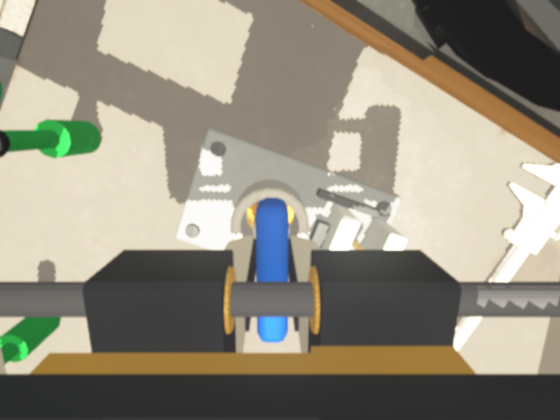

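Request:
jog_arm(translation=[[0,0,0],[0,0,0],[0,0,0],[0,0,0],[0,0,0],[0,0,0],[0,0,0],[0,0,0],[0,0,0],[0,0,0]], delta_rot=[[0,0,0.05],[0,0,0.11],[0,0,0.17],[0,0,0.23],[0,0,0.29],[0,0,0.35],[0,0,0.41],[0,0,0.47],[0,0,0.5],[0,0,0.5]], jaw=[-1,-1,-1,-1,-1,-1,-1,-1,-1,-1])

```text
time: 9.38
tool_pos: [0.5981, 0.2397, 0.1841]
eef_rot: [0.0, 0.705, 0.71, 0.0]
contact_force: [-0.0, 0.1, -1.5]
width: 0.183
```

Run:
```python
from h import *
from rig import robot,eyes
st=robot.get_state(); show(st)
```

```text
t 9.38 tcp [0.5981 0.2397 0.1841] yaw 1.5778 tz [ 0. -0. -1.] F [-0.   0.1 -1.5] M [-0.07 -0.11  0.07] w 0.183 j [ 0.208  0.518  1.447 -0.     1.176  0.201]
```

Request:
jog_arm(translation=[[0,0,0],[0,0,0],[0,0,0],[0,0,0],[0,0,0],[0,0,0],[0,0,0],[0,0,0],[0,0,0],[0,0,0]], delta_rot=[[0,0,0.05],[0,0,0.11],[0,0,0.17],[0,0,0.23],[0,0,0.29],[0,0,0.35],[0,0,0.41],[0,0,0.45],[0,0,0.45],[0,0,0.45]], jaw=[-1,-1,-1,-1,-1,-1,-1,-1,-1,-1])

```text
time: 10.22
tool_pos: [0.5982, 0.2397, 0.1841]
eef_rot: [0.0, 0.844, 0.536, 0.0]
contact_force: [0.2, -0.1, -2.0]
width: 0.184
```

Run:
```python
from h import *
from rig import robot,eyes
st=robot.get_state(); show(st)
```

```text
t 10.22 tcp [0.5982 0.2397 0.1841] yaw 1.1309 tz [ 0.001 -0.    -1.   ] F [ 0.2 -0.1 -2. ] M [-0.15 -0.22  0.03] w 0.184 j [ 0.208  0.518  1.447 -0.     1.176  0.648]
```

Request:
jog_arm(translation=[[0,0,0],[0,0,0],[0,0,0],[0,0,0]], delta_rot=[[0,0,0.03],[0,0,0.06],[0,0,0.09],[0,0,0.09]], jaw=[-1,-1,-1,-1])

```text
time: 10.55
tool_pos: [0.5982, 0.2396, 0.1841]
eef_rot: [0.0, 0.868, 0.497, 0.0]
contact_force: [0.4, -0.9, -2.0]
width: 0.18
```

Run:
```python
from h import *
from rig import robot,eyes
st=robot.get_state(); show(st)
```

```text
t 10.55 tcp [0.5982 0.2396 0.1841] yaw 1.0395 tz [ 0.001 -0.    -1.   ] F [ 0.4 -0.9 -2. ] M [-0.17 -0.28  0.04] w 0.18 j [ 0.208  0.518  1.447 -0.     1.176  0.74 ]
```

Request:
jog_arm(translation=[[0,0,0],[0,0,0],[0,0,0]], delta_rot=[[0,0,0.03],[0,0,0.06],[0,0,0.06]], jaw=[-1,-1,-1])

```text
time: 10.8
tool_pos: [0.5982, 0.2396, 0.1841]
eef_rot: [0.0, 0.882, 0.471, 0.0]
contact_force: [1.6, -0.9, -0.7]
width: 0.185
```

Run:
```python
from h import *
from rig import robot,eyes
st=robot.get_state(); show(st)
```

```text
t 10.80 tcp [0.5982 0.2396 0.1841] yaw 0.9797 tz [ 0.001 -0.    -1.   ] F [ 1.6 -0.9 -0.7] M [-0.22 -0.33  0.04] w 0.185 j [ 0.208  0.518  1.447 -0.     1.176  0.799]
```

Run:
```python
from h import *
from rig import robot,eyes
st=robot.get_state(); show(st)
for n in ["wrist","scene"]:
    c=eyes.calibration(n); p,d=eyes.capture(n); np.savez(f"{n}6.npz",p=p,d=d,**c)
    if n=="wrist": cv2.imwrite("pics/wrist6.png",p[:,:,::-1])
    else: cv2.imwrite("pics/scene6z.png",cv2.resize(p[190:310,100:230,::-1],None,fx=5,fy=5,interpolation=cv2.INTER_CUBIC))
```

```text
t 10.80 tcp [0.5982 0.2396 0.1841] yaw 0.9797 tz [ 0.001 -0.    -1.   ] F [ 1.6 -0.9 -0.7] M [-0.22 -0.33  0.04] w 0.185 j [ 0.208  0.518  1.447 -0.     1.176  0.799]
```

View pics/wrist6.png

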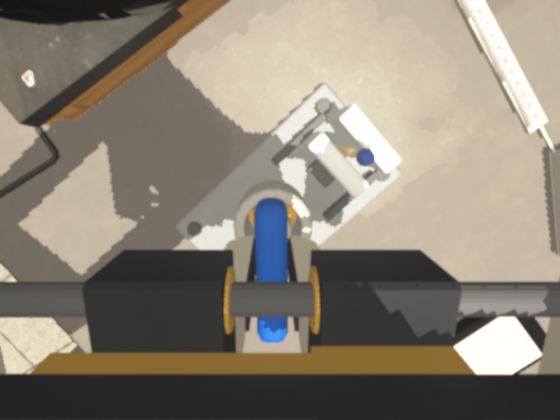

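View pics/scene6z.png

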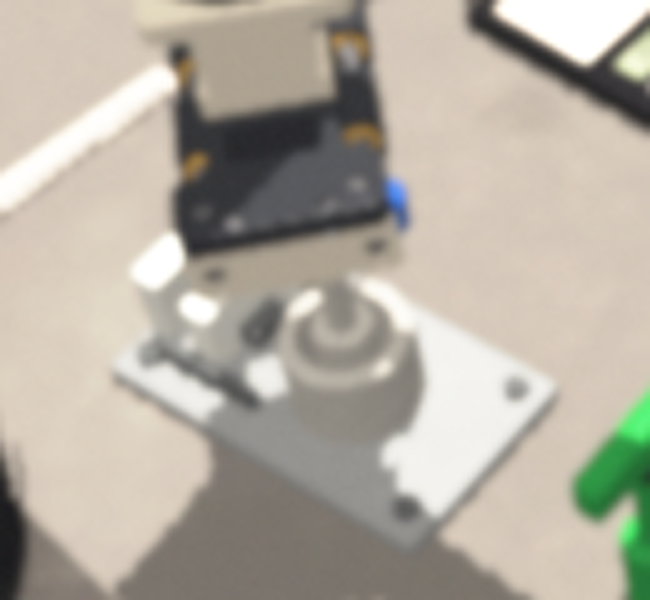

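Run:
```python
from h import *
a=0.164; ex=np.array([np.cos(a),np.sin(a)]); ey=np.array([-ex[1],ex[0]]); c=np.array([.5979,.2385])
for n in ["w1","wrist5","wrist6"]:
    z=load(n); P,u,v=pts(z,np.ones((420,560),bool)); q=P[:,:2]-c; s=q@ex; t=q@ey
    print(n)
    for t0 in (-.012,0,.012) if n!="x" else []:
        m=(abs(t-t0)<.005)&(s>0.03)&(s<0.12)&(P[:,2]<0.1)
        print(t0," ".join("%d:%s"%(x*1000,"%d"%(np.median(P[m&(abs(s-x)<.001),2])*1000) if (m&(abs(s-x)<.001)).sum()>1 else "-") for x in np.arange(.03,.115,.002)))
```

```text
w1
-0.012 30:11 32:11 34:10 36:11 38:11 40:11 42:11 44:11 46:30 48:45 50:45 52:46 54:46 56:45 58:46 60:45 62:- 64:- 66:- 68:- 70:11 72:11 74:11 76:11 78:11 80:30 82:44 84:51 86:51 88:51 90:51 92:51 94:50 96:- 98:- 100:- 102:- 104:- 106:- 108:- 110:- 112:- 114:-
0 30:- 32:- 34:11 36:17 38:25 40:26 42:25 44:26 46:34 48:45 50:46 52:46 54:45 56:46 58:45 60:45 62:- 64:- 66:- 68:76 70:76 72:46 74:76 76:80 78:45 80:33 82:33 84:- 86:- 88:51 90:51 92:50 94:50 96:- 98:- 100:- 102:- 104:- 106:- 108:- 110:- 112:- 114:-
0.012 30:11 32:10 34:10 36:11 38:11 40:11 42:11 44:11 46:31 48:45 50:46 52:46 54:46 56:46 58:46 60:45 62:- 64:- 66:- 68:- 70:11 72:11 74:11 76:11 78:10 80:31 82:43 84:51 86:51 88:51 90:50 92:51 94:50 96:- 98:- 100:- 102:- 104:- 106:- 108:- 110:- 112:- 114:-
wrist5
-0.012 30:- 32:- 34:- 36:11 38:10 40:- 42:26 44:25 46:27 48:- 50:- 52:- 54:- 56:- 58:- 60:- 62:- 64:- 66:- 68:- 70:- 72:- 74:- 76:- 78:- 80:- 82:- 84:- 86:- 88:- 90:- 92:- 94:- 96:- 98:- 100:- 102:- 104:- 106:- 108:- 110:- 112:- 114:-
0 30:- 32:10 34:11 36:18 38:26 40:26 42:26 44:25 46:34 48:45 50:45 52:45 54:46 56:46 58
[... 503 characters left out ...]
4:26 56:45 58:46 60:45 62:45 64:46 66:46 68:45 70:- 72:11 74:10 76:11 78:11 80:47 82:50 84:50 86:51 88:51 90:51 92:51 94:50 96:- 98:- 100:- 102:- 104:- 106:1 108:1 110:0 112:1 114:0
0 30:10 32:11 34:10 36:11 38:11 40:11 42:11 44:11 46:26 48:26 50:26 52:26 54:26 56:45 58:45 60:46 62:46 64:45 66:46 68:45 70:77 72:55 74:75 76:78 78:75 80:27 82:50 84:51 86:50 88:51 90:51 92:50 94:50 96:- 98:- 100:- 102:- 104:- 106:1 108:0 110:0 112:0 114:0
0.012 30:10 32:11 34:10 36:11 38:10 40:10 42:11 44:11 46:11 48:11 50:11 52:11 54:23 56:45 58:45 60:46 62:45 64:46 66:45 68:45 70:- 72:11 74:10 76:10 78:11 80:29 82:50 84:50 86:50 88:50 90:51 92:50 94:50 96:- 98:- 100:- 102:- 104:- 106:1 108:0 110:0 112:1 114:1
```

Request:
jog_arm(translation=[[0,0,0],[0,0,0],[0,0,0]], delta_rot=[[0,0,0.03],[0,0,0.06],[0,0,0.06]], jaw=[-1,-1,-1])

```text
time: 11.15
tool_pos: [0.5982, 0.2396, 0.1841]
eef_rot: [0.0, 0.896, 0.444, 0.0]
contact_force: [1.1, -0.5, -2.2]
width: 0.18
```

```bash
cat > m.py <<'E'
from h import *
from rig import robot,eyes
import sys
k=sys.argv[1]
st=robot.get_state(); show(st)
c=eyes.calibration("wrist"); p,d=eyes.capture("wrist"); np.savez(f"wrist{k}.npz",p=p,d=d,**c); cv2.imwrite(f"pics/wrist{k}.png",p[:,:,::-1])
a=0.164; ex=np.array([np.cos(a),np.sin(a)]); ey=np.array([-ex[1],ex[0]]); c=np.array([.5979,.2385])
def jaw(n):
    z=load(n); P,u,v=pts(z,np.ones((420,560),bool)); q=P[:,:2]-c; s=q@ex; t=q@ey
    m=(t>.005)&(t<.018)&(s>.04)&(s<.075)&(abs(P[:,2]-.0455)<.003); f=(t>-.018)&(t<.018)&(s>.076)&(s<.1)&(abs(P[:,2]-.0505)<.003)
    print(n,"jaw s 2/50/98%",np.percentile(s[m],[2,50,98]).round(4),"fixed",np.percentile(s[f],[2,50,98]).round(4),m.sum())
jaw("w1");jaw("wrist6");jaw(f"wrist{k}")
z=load(f"wrist{k}"); hsv=cv2.cvtColor(z['p'],cv2.COLOR_RGB2HSV)
m=cv2.inRange(hsv,(105,120,25),(130,255,255)); m[:185]=0; m[350:]=0; m[:,:240]=0; m[:,305:]=0
v,u=np.nonzero(m); print("handle u mid top",u[(v<225)].mean().round(1),"bottom",u[(v>320)].mean().round(1),"v",v.min(),v.max())
E
python3 m.py 7
```

```text
t 11.15 tcp [0.5982 0.2396 0.1841] yaw 0.9196 tz [ 0.001 -0.    -1.   ] F [ 1.1 -0.5 -2.2] M [-0.2  -0.34  0.19] w 0.18 j [ 0.208  0.518  1.447 -0.     1.176  0.86 ]
w1 jaw s 2/50/98% [0.0464 0.0527 0.0597] fixed [0.0807 0.0877 0.0941] 434
wrist6 jaw s 2/50/98% [0.055  0.0616 0.0684] fixed [0.0808 0.0877 0.0941] 398
wrist7 jaw s 2/50/98% [0.0548 0.0617 0.0687] fixed [0.0808 0.0877 0.0942] 411
handle u mid top 268.7 bottom 273.6 v 199 341
```

Request:
jog_arm(translation=[[0,0,0],[0,0,0],[0,0,0],[0,0,0.0005],[0,0,0.001],[0,0,0.001]], delta_rot=[[0,0,0.03],[0,0,0.03],[0,0,-0.04],[0,0,-0.1],[0,0,-0.12],[0,0,-0.12]], jaw=[-1,-1,-1,-1,-1,-1])

```text
time: 11.7
tool_pos: [0.5979, 0.2398, 0.1829]
eef_rot: [-0.0, 0.868, 0.497, -0.0]
contact_force: [0.4, -0.5, -1.0]
width: 0.181
```

```bash
python3 m.py 8
```

```text
t 11.70 tcp [0.5979 0.2398 0.1829] yaw 1.0397 tz [-0.  0. -1.] F [ 0.4 -0.5 -1. ] M [-0.16 -0.21  0.08] w 0.181 j [0.208 0.519 1.449 0.    1.174 0.739]
w1 jaw s 2/50/98% [0.0464 0.0527 0.0597] fixed [0.0807 0.0877 0.0941] 434
wrist6 jaw s 2/50/98% [0.055  0.0616 0.0684] fixed [0.0808 0.0877 0.0941] 398
wrist8 jaw s 2/50/98% [0.0549 0.0615 0.0684] fixed [0.0808 0.0877 0.0941] 409
handle u mid top 270.8 bottom 272.0 v 199 341
```

Request:
jog_arm(translation=[[0,0,0.0005],[0,0,0.001],[0,0,0.001]], delta_rot=[[0,0,0],[0,0,0],[0,0,0]], jaw=[-1,-1,-1])

```text
time: 12.0
tool_pos: [0.5982, 0.2398, 0.1824]
eef_rot: [0.0, 0.868, 0.496, 0.0]
contact_force: [0.9, -0.6, 2.5]
width: 0.185
```

Run:
```python
from h import *
from rig import robot
show(robot.get_state())
```

```text
t 12.00 tcp [0.5982 0.2398 0.1824] yaw 1.0383 tz [ 0.001  0.    -1.   ] F [ 0.9 -0.6  2.5] M [-0.08 -0.14  0.07] w 0.185 j [0.208 0.519 1.449 0.    1.172 0.741]
```

Request:
jog_arm(translation=[[0,0,0],[0,0,0],[0,0,0],[0,0,0],[0,0,0],[0,0,0],[0,0,0],[0,0,0]], delta_rot=[[0,0,0],[0,0,0],[0,0,0],[0,0,0],[0,0,0],[0,0,0],[0,0,0],[0,0,0]], jaw=[-0.5,-0.4,-0.2,0,0.2,0.2,0.2,0.2])

```text
time: 12.67
tool_pos: [0.598, 0.2397, 0.182]
eef_rot: [-0.0, 0.868, 0.496, -0.0]
contact_force: [-0.8, 0.2, -0.1]
width: 0.594
```

```bash
python3 m.py 9
```

```text
t 12.67 tcp [0.598  0.2397 0.182 ] yaw 1.0388 tz [-0.  0. -1.] F [-0.8  0.2 -0.1] M [-0.05 -0.06  0.03] w 0.594 j [0.208 0.52  1.449 0.    1.172 0.74 ]
w1 jaw s 2/50/98% [0.0464 0.0527 0.0597] fixed [0.0807 0.0877 0.0941] 434
wrist6 jaw s 2/50/98% [0.055  0.0616 0.0684] fixed [0.0808 0.0877 0.0941] 398
wrist9 jaw s 2/50/98% [0.0549 0.0616 0.0683] fixed [0.0808 0.0877 0.0941] 411
handle u mid top 270.9 bottom 271.6 v 199 342
```

View pics/wrist9.png

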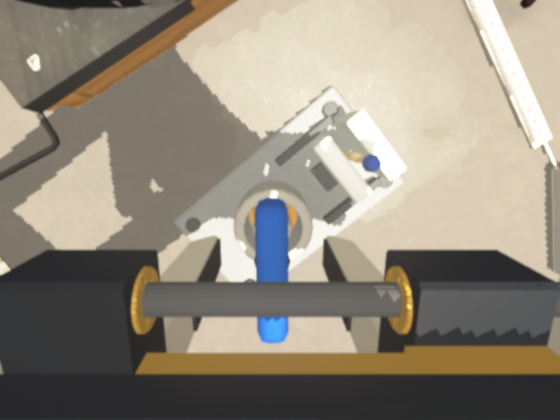

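The fingers are open and the blue handle stands alone at (272,270). I'll retreat upward and check.

Request:
jog_arm(translation=[[0,0,-0.01],[0,0,-0.03],[0,0,-0.06],[0,0,-0.09],[0,0,-0.12],[-0.05,0,-0.14],[-0.08,0,-0.14],[-0.08,0,-0.14],[-0.08,0,-0.14],[-0.08,0,-0.14]], delta_rot=[[0,0,0],[0,0,0],[0,0,0],[0,0,0],[0,0,0],[0,0,0],[0,0,0],[0,0,0],[0,0,0],[0,0,0]], jaw=[0.2,0.2,0.2,0.2,0.2,0.2,0.2,0.2,0.2,0.2])

```text
time: 13.55
tool_pos: [0.5577, 0.1708, 0.3228]
eef_rot: [0.0, 0.868, 0.496, 0.001]
contact_force: [-0.1, 0.8, 0.2]
width: 0.599
```

```bash
python3 m.py 10
python3 - <<'E'
from h import *
from rig import eyes,robot
for n in ["scene","side"]:
    c=eyes.calibration(n); p,d=eyes.capture(n); np.savez(f"{n}10.npz",p=p,d=d,**c); cv2.imwrite(f"pics/{n}10.png",p[:,:,::-1])
for n in ["wrist10","scene10","side10"]:
    z=load(n); hsv=cv2.cvtColor(z['p'],cv2.COLOR_RGB2HSV); m=cv2.inRange(hsv,(105,120,25),(130,255,255)); P,u,v=pts(z,m>0)
    t=(P[:,2]>.118)&(P[:,2]<.14)&(abs(P[:,0]-.598)<.06)&(abs(P[:,1]-.2385)<.06)
    if t.sum()>20: print(n,"handle top",np.percentile(P[t,2],[5,50,95]).round(4),cv2.minAreaRect(P[t][:,:2].astype(np.float32)))
E
```

```text
t 13.55 tcp [0.5577 0.1708 0.3228] yaw 1.0379 tz [ 0.001  0.001 -1.   ] F [-0.1  0.8  0.2] M [-0.07 -0.06  0.02] w 0.599 j [0.106 0.306 1.421 0.    1.413 0.639]
w1 jaw s 2/50/98% [0.0464 0.0527 0.0597] fixed [0.0807 0.0877 0.0941] 434
wrist6 jaw s 2/50/98% [0.055  0.0616 0.0684] fixed [0.0808 0.0877 0.0941] 398
wrist10 jaw s 2/50/98% [0.0548 0.0612 0.0681] fixed [0.0808 0.0877 0.0939] 183
wrist10 handle top [0.127  0.129  0.1306] ((0.59711092710495, 0.23894578218460083), (0.06719909608364105, 0.013293451629579067), 59.74077606201172)
scene10 handle top [0.1198 0.1271 0.1302] ((0.5954940319061279, 0.24125638604164124), (0.06564319133758545, 0.015903905034065247), 58.51309585571289)
side10 handle top [0.1192 0.1262 0.1289] ((0.5984819531440735, 0.24028867483139038), (0.066046342253685, 0.015685517340898514), 60.86954879760742)m.py:15: RuntimeWarning: Mean of empty slice.
  v,u=np.nonzero(m); print("handle u mid top",u[(v<225)].mean().round(1),"bottom",u[(v>320)].mean().round(1),"v",v.min(),v.max())
  ret = ret.dtype.type(ret / rcount)
Traceback (most recent call last):
  File "m.py", line 15, in <module>
    v,u=np.nonzero(m); print("handle u mid top",u[(v<225)].mean().round(1),"bottom",u[(v>320)].mean().round(1),"v",v.min(),v.max())
                                                                                                                   ~~~~~^^
ValueError: zero-size array to reduction operation minimum which has no identity
```

View pics/wrist10.png

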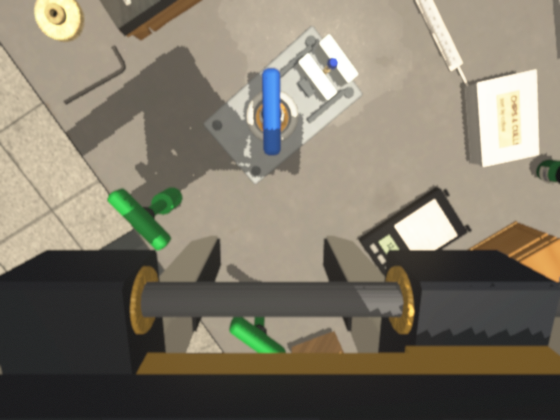

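View pics/scene10.png

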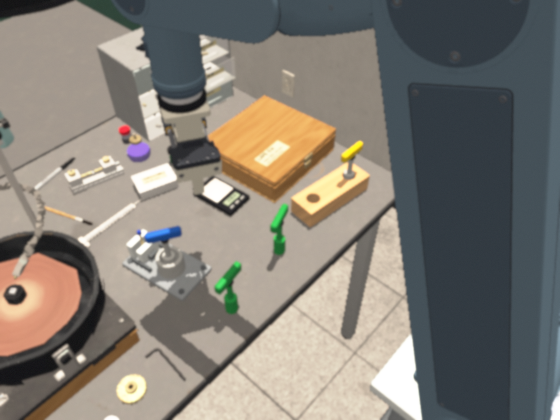

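The wrist view shows the blue key standing in the well at (271,110), with the jaw up against the dop at (318,75). The scene view shows the yellow key still in the stand at (352,152), and nothing else has moved.

Run:
```python
from h import *
from rig import robot
show(robot.get_state()); print(robot.job_done())
```

```text
t 13.70 tcp [0.5579 0.1716 0.3216] yaw 1.0396 tz [-0.  0. -1.] F [-0.3 -0.5 -0.5] M [-0.02  0.02  0.03] w 0.6 j [0.107 0.308 1.421 0.    1.413 0.638]
the job is handed in; nothing more can be done
None
```

The dop is clamped. I lifted the blue key from the stand, seated its blade in the screw slot and turned it clockwise to the stop. I then backed off slightly within the play, let go, retreated and handed in at 13.7 s.

**Last checks:**
- **Stop reached:** over the last turn the moment about the vertical rose from about 0.05 to 0.19 N m. The jaw stayed still, about 9 mm from where it started.
- **After release:** the jaw stayed within 0.4 mm of its stop position, about the measuring noise.
- **Key seated:** the blue handle's top is at about 0.128 m, which matches a blade resting on the slot floor. It stands upright over the screw.
- **Yellow key:** it is still in its place in the stand.
- **Robot:** it is clear of everything.

One check did not run through. The handle-tilt printout in my last measuring script failed because it searched a fixed part of the image and the handle had moved out of it. The other handle measurements from all three cameras agreed to about 3 mm in position and 2.5° in direction. The turn angle itself was never read directly, so reaching the stop rests on the moment and the jaw position.

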